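Set the gap of a card feeder with a gauge blade

TASK

Set the gap of the small card feeder on the meeting table: take the gauge blade by its upright tab and slide it flat along the feeder's bed until its tip has passed right under the round foot, then turn the black knob clockwise until the blade just drags. Check by sliding the blade a little under the foot: it must move with a light but clear drag, about 5 N of pull, neither loose nor clamped hard, so never screw it down tight. Leave the blade lying in the gap under the foot like that, let go of everything and leave the other things on the table alone.

Things in the scene. Friction and masses are not known exactly. Their poses are not given: they have to be found in the camera images.
- feeder: White card feeder base, fixed, 280 x 160 mm; origin on the table straight under foot and knob. x points from the open front (nearer the robot) to the rear: the direction the blade is slid in; z up. Its flat steel bed is 30 mm above the table, 84 mm wide, from the front edge (x = -120 mm) to past the foot; a housing 86 mm high stands behind x = 87 mm.
- bridge: Grey bridge on the feeder, same origin and axes: posts 40 mm deep in x with 88 mm free between, cross bar 89 to 115 mm above the table. A sprung round steel foot (22 mm across, about 2.7 N per mm pushed up, nearly 0 at first touch) hangs from it at x = y = 0. With the screw at 0 its underside is about 37 to 45 mm above the table; how it was fitted is unknown.
- knob (a point): Middle of the round black ribbed knob on top of the bridge (diameter 38 mm, 32 mm high, 128 to 160 mm above the table, axis vertical), 146 mm above the table, at the height to grip. It turns about this axis and does not rise or sink.
- screw (a joint): Knob angle in rad, 0 to 4.5, growing clockwise seen from above. Each rad lowers the foot 3 mm; it first touches the blade lying on the bed somewhere between 1.1 and 3.6 rad, to be found by feel; each rad beyond adds about 8 N. Stays where it is left; turning takes about 0.1 N m.
- gauge_grip (a point): Centre of the gauge's black upright tab, where it is gripped, 30 mm above the blade's underside. Tab 30 mm long (x), 12 mm wide (y), top at 46 mm. x points along the steel blade to its tip. Blade 16 mm wide, 4 mm thick, from 15 mm behind to 122 mm ahead of this point; 90 g. It slides under the foot at a pull of 1.2 times the foot's force unless the hand presses it down. Starts beside the feeder.
- gauge_tip (a point): Middle of the front end of the gauge's blade, half-way through its thickness. Slid in properly it lies about 15 to 35 mm beyond the foot's axis.
- stapler: Black and grey stapler, 130 x 36 x 41 mm, loose; origin on its underside 30 mm from its middle. Leave alone.
- phone: Black phone lying flat, 150 x 72 x 8 mm. Leave alone.
- cards: Stack of paper cards, 55 x 90 x 28 mm. Leave alone.
- mug: White mug, 76 mm across, 90 mm high. Leave alone.
- eraser: Whiteboard eraser, 50 x 110 x 34 mm. Leave alone.
- mandarin: Mandarin, 60 mm across, 45 mm high. Leave alone.
Things that resemble listed ones, but are neither listed nor needed, are in the scene too. What is meant by the part that bears gauge_grip is not green or yellow, and is the smaller of those in its own colour.

How it is judged (in metres and radians):
On the way, in this order (a step that is already met when the one before it is completed fails the run):
1. the blade lies in the gap, its tip past the foot (x of gauge_tip in the frame of feeder between 0.012 and 0.06 m and z of gauge_tip in the frame of feeder below 0.037 m and horizontal distance between gauge_tip and feeder below 0.062 m), for 0.1 s.
2. the blade is slid while the foot drags on it (contact force between gauge and bridge between 2 and 16 N and linear speed of gauge above 0.002 m/s), for 0.1 s.
At the end, for the whole second after the job is handed in: The blade lies flat on the bed at rest with its tip 12 to 60 mm beyond the foot's axis, and the foot presses on it with 2.5 to 11 N (a pull of about 3 to 13 N slides it) (contact force between gauge and bridge between 2.5 and 11 N and x of gauge_tip in the frame of feeder between 0.012 and 0.06 m and z of gauge_tip in the frame of feeder below 0.037 m and linear speed of gauge below 0.01 m/s); the robot touches nothing.
It fails at once if the foot is screwed down hard on the blade, or the blade is rammed against the bridge (over 20 N) (contact force between gauge and bridge above 20 N).
It fails at once if another thing on the table is disturbed (moved over 30 mm) (distance of any of stapler, phone, cards, mug, eraser, mandarin from where it was at the start of the episode above 0.03 m).
It also fails if it takes over 72 s, if anything falls off the work surface, if the arm or the gripper's body presses on something with over 40 N, if the wrist force passes 120 N, or if a joint passes its speed limit or range.

ROBOT

A 6-joint arm with a two-finger parallel gripper is mounted at the origin on the work surface. World frame = base frame: x ahead of the robot, y to its left, z up, the work surface at z = 0. Lengths are in m, angles in degrees, forces in N, time in s.
With the tool pointing down it reaches from about 0.4 to 0.825 m from the base axis. Payload 7 kg.
Tool frame: the origin (TCP) lies at the very end of the fingers, on their centre line; the grasp point (between the pads) lies 19 mm behind it (ctrl.grip_depth is the distance from the TCP to the grasp point, in m); z points along the fingers, y is the line along which they close (so a half turn about z gives the same grasp; the last joint's range is limited). The gripper opens to 88 mm and grips with 3 to 60 N. Pads are 19 mm wide; open, the fingers measure 130 mm over their backs; the gripper's body (78 mm by 193 mm) begins 47 mm behind the grasp point.
Start: joints at [90.991, 20.546, 0.682, 0, -70.136, -16.507], TCP at [0.181, 0.65, 0.227] pointing down, gripper open.
Joint ranges: [-176.03, 176.03], [-82.01, 121.73], [-58.28, 71.71], [-173.87, 95.51], [-174.79, -0.11], [-173.66, 173.66]. Speed limits (degrees/s): [136.94, 136.94, 172.46, 180, 180, 180].

INTERFACE

Orientations are given as [roll, pitch, yaw] about the fixed x, y, z axes, in that order (R = Rz(yaw) Ry(pitch) Rx(roll)).
In Python, from plant import get_obs, eyes, ctrl, spotter gives the robot as it stands.
- The arm moves only by the shell command python3 -m crank 'ROWS'. ROWS is JSON, one flat list of numbers, 7 for each row, row after row: the turn, a rotation vector about the tool's x, y, z in rad, then the shift along the tool's x, y, z in mm, then the opening, from 0 (shut) to 1 (fully open). A call has 1 to 5 rows; each row shifts and turns the commanded pose from where the row before left it, along the tool's axes as they then stand; what a row does not reach is not made up. A row lasts 1/8 s, in which the tool goes at most 62.5 mm and 10.7 degrees, less where a joint would pass 70% of its speed; a pose out of reach is approached as far as the arm can. A call is refused whole if a number of a shift passes 62.5 or a number of a turn 0.188, either way. A call with a gripper value outside its range is refused whole. The fingers move at their own pace and stop on an object; the grip force is fixed at half the most. Time passes only in rows, so rows that do not move let the fingers close. It gives the time, the measured TCP pose, the force, the opening and the grip force at its end, in the units of the state.
- get_obs(): the state, without advancing time (a new reading comes with each control period).
- eyes.snapshot(name): name is "side" or "top" or "wrist"; returns the picture (420x560x3 uint8, blue, green, red); there is no depth.
- eyes.camera_model(name): a dict with "fx", "fy", "cx", "cy" (pixels), "extrinsics" (4x4, takes a point from camera to world coordinates). Camera axes: x right, y down, z forward; pixel columns grow to the right and rows downward; lengths in m; the calibration is good to about 2 mm. A picture is of the moment at which its call begins: read the wrist's pose just before it. camera_model takes no time and is no camera call; for the wrist camera it gives the pose at the moment of the call.
- ctrl.close_job(): hands the job in; it is judged then, once.
Trained networks look in the newest picture that a camera, given by its name, has taken for a name from the list of things; names that differ only in an ending like _2 or _b are one class to them, and where a whole thing is asked for, a point or a joint stands for the part that bears it (a point fixed in the world has none). Each returns a list of dicts, best first, with "p" (0 to 1); they miss things now and then, are a little off and sometimes report something else, mostly with a low value. They report only what shows in the picture. A call takes as long as a camera call. They do not tell look-alikes from the thing itself.
- spotter.outline_of(camera, target): "region" (420x560 bool, what is visible of it) and "rect" ([left, top, width, height] in pixels, round what is visible of it).
- spotter.place_of(camera, target): "location" ([column, row] in pixels: a listed point, or the origin of a listed thing).
The state is a dict: "clock": time; "joint_pos": joint angles; "qvel": joint speeds; "tau": joint torques, N m; "tool_pos": TCP position; "orientation": TCP orientation; "force": force on the tool from outside, world axes, zero at the start; "moment": the same for the moment, N m; "opening": finger opening in m; "gripper_force": force on a finger pad.
Only numpy, scipy, OpenCV 4.12 (cv2) and the standard library are available. Lean on these libraries where they do the work, as an engineer would, in place of code of your own. Each camera call takes 0.05 s, during which the arm holds its last target. There are 200 camera calls.

## Working session

There is one attempt and no reset: what is moved stays moved. The work goes in short steps, Python scripts to look and compute and a shell command to move; the robot and the scene stay as the last step left them, time stands still between calls to the robot, and variables do not carry over. Pictures are saved under pics/ and viewed, at most 13 in all, crops included, and the job is handed in when it is done.

```bash
mkdir -p pics; python3 - <<'E'
from plant import get_obs, eyes, ctrl, spotter
import cv2, numpy as np
o=get_obs(); print({k:np.round(v,3) for k,v in o.items()})
ims=[]
for c in ["top","side"]:
    im=eyes.snapshot(c); cv2.imwrite(f"pics/{c}0.png",im)
    m=eyes.camera_model(c); print(c,m["fx"],m["cx"],m["cy"],np.round(m["extrinsics"],3).tolist())
    for t in ["feeder","bridge","knob","gauge_grip","gauge_tip","stapler"]:
        print(c,t,[(np.round(d["location"]).tolist(),round(d["p"],2)) for d in spotter.place_of(c,t)])
    print([(d["rect"],round(d["p"],2)) for d in spotter.outline_of(c,"gauge_grip")])
E
```

```text
{'clock': np.float64(0.0), 'joint_pos': array([ 9.0991e+01,  2.0592e+01,  6.3300e-01, -2.0000e-02, -7.0136e+01,
       -1.6505e+01]), 'qvel': array([ 0.062,  0.058, -0.007,  0.01 , -0.077,  0.019]), 'tau': array([ 2.0000e-03, -5.8272e+01,  2.9305e+01,  6.9970e+00,  7.0000e-03,
       -0.0000e+00]), 'tool_pos': array([0.18 , 0.65 , 0.226]), 'orientation': array([ 1.79904e+02, -9.00000e-03, -1.55200e+01]), 'force': array([-0.28 ,  0.082, -0.842]), 'moment': array([ 0.033, -0.04 ,  0.063]), 'gripper_force': np.float64(0.0), 'opening': np.float64(0.087)}
top 545.6090111609526 282.70453068902873 208.81077027717515 [[0.029, -0.981, 0.192, 0.148], [-0.999, -0.033, -0.02, -0.078], [0.026, -0.191, -0.981, 1.619], [0.0, 0.0, 0.0, 1.0]]
top feeder [([259.0, 158.0], 0.56)]
top bridge [([258.0, 155.0], 0.86)]
top knob [([260.0, 140.0], 0.71), ([261.0, 155.0], 0.49)]
top gauge_grip [([189.0, 229.0], 0.88), ([152.0, 186.0], 0.81), ([168.0, 146.0], 0.6), ([114.0, 326.0], 0.55), ([263.0, 232.0], 0.54)]
top gauge_tip [([169.0, 152.0], 0.84), ([143.0, 248.0], 0.84), ([157.0, 288.0], 0.82), ([232.0, 261
[... 151 characters left out ...]
0.66), ([144.3, 223.8, 53.0, 30.6], 0.65)]
side 381.2761093005126 279.1407675994854 209.20383537171298 [[0.692, -0.442, 0.571, -0.206], [-0.722, -0.443, 0.532, -0.728], [0.018, -0.78, -0.625, 0.858], [0.0, 0.0, 0.0, 1.0]]
side feeder [([258.0, 163.0], 0.73), ([297.0, 209.0], 0.57)]
side bridge [([297.0, 206.0], 0.83)]
side knob [([299.0, 173.0], 0.75)]
side gauge_grip [([211.0, 204.0], 0.77), ([248.0, 236.0], 0.61), ([106.0, 214.0], 0.56), ([217.0, 177.0], 0.46)]
side gauge_tip [([217.0, 243.0], 0.76), ([173.0, 204.0], 0.68), ([249.0, 178.0], 0.46)]
side stapler [([315.0, 263.0], 0.9)]
[([214.4, 231.7, 39.7, 12.9], 0.78), ([172.1, 196.4, 43.1, 17.5], 0.6), ([215.4, 170.7, 28.7, 19.6], 0.56)]
```

```bash
python3 - <<'E'
import cv2
a=cv2.imread("pics/top0.png")[110:350,80:400]; cv2.imwrite("pics/topc.png",cv2.resize(a,None,fx=2.5,fy=2.5,interpolation=cv2.INTER_CUBIC))
E
```

```text
(no output)
```

View pics/topc.png

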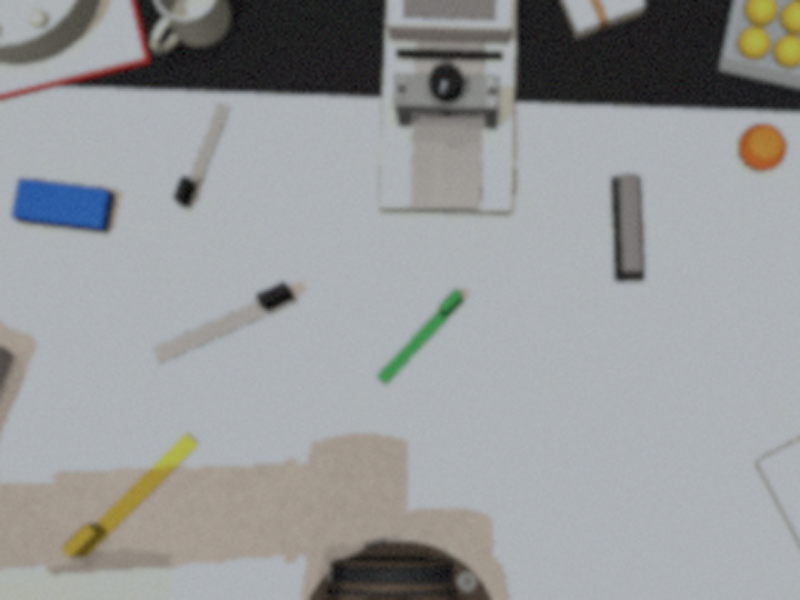

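View pics/side0.png

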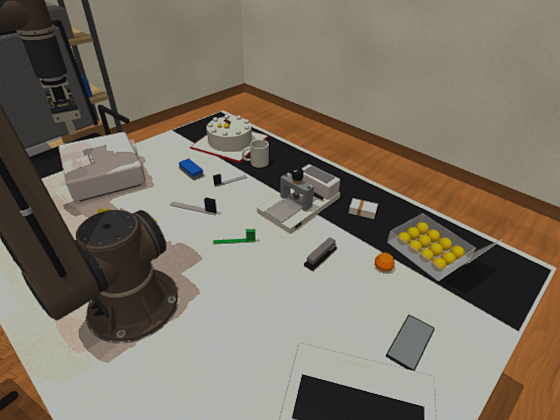

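The top view shows two black-tabbed gauges. The smaller has its tab at about (154,186) px and its tip at (169,153). The larger has its tab at (190,229). The feeder's knob is at (258,142) and the stapler is to its right.

```bash
cat > h.py <<'E'
from plant import get_obs, eyes, ctrl, spotter
import cv2, numpy as np
from scipy.spatial.transform import Rotation as R
def ray(m,px,z):
    E=np.array(m["extrinsics"]); d=E[:3,:3]@[(px[0]-m["cx"])/m["fx"],(px[1]-m["cy"])/m["fy"],1]
    return E[:3,3]+d*(z-E[2,3])/d[2]
def st():
    o=get_obs(); print("t",round(float(o["clock"]),2),"tcp",np.round(o["tool_pos"],4),"rpy",np.round(o["orientation"],2),"F",np.round(o["force"],2),"op",round(float(o["opening"]),4),"q",np.round(o["joint_pos"],1)); return o
def togo(p,rpy):
    "shift in tool axes mm, and turn rotvec"
    o=get_obs(); r=R.from_euler("xyz",o["orientation"],degrees=True)
    print("shift mm",np.round(r.inv().apply(np.array(p)-o["tool_pos"])*1e3,1),"turn rad",np.round((r.inv()*R.from_euler("xyz",rpy,degrees=True)).as_rotvec(),3))
E
python3 - <<'E'
from h import *
t=eyes.camera_model("top"); s=eyes.camera_model("side")
print("small grip",ray(t,(152.5,186),.03),ray(s,(217,177),.03),"tip",ray(t,(169,152),.002),ray(s,(249,178),.002))
print("big grip",ray(t,(189,229),.03),"tip",ray(t,(143,250),.002))
print("knob",ray(t,(260,140),.146),ray(s,(299,173),.146)); print("feeder",ray(t,(259,158),0),ray(t,(258,155),0),ray(s,(297,207.5),0))
c=lambda x,y:(x/2.5+80,y/2.5+110)
print("front corners L,R",ray(t,c(381,209),.03),ray(t,c(513,211),.03), "stapler",ray(t,c(625,175),.04),ray(t,c(630,278),.04))
E
```

```text
small grip [0.51497077 0.27958181 0.03      ] [0.52330389 0.28367486 0.03      ] tip [0.63003989 0.24359023 0.002     ] [0.63379112 0.22299947 0.002     ]
big grip [0.38940721 0.16357106 0.03      ] tip [0.32646488 0.29933368 0.002     ]
knob [ 0.63163008 -0.03749863  0.146     ] [ 0.63344185 -0.03377318  0.146     ]
feeder [ 0.62162294 -0.0325621   0.        ] [ 0.63108888 -0.02912948  0.        ] [ 6.30176468e-01 -3.68078970e-02 -1.11022302e-16]
front corners L,R [0.5000864  0.04155802 0.03      ] [ 0.50310772 -0.11565997  0.03      ] stapler [ 0.54954567 -0.24795789  0.04      ] [ 0.42492241 -0.25540743  0.04      ]
```

```bash
python3 -m crank '[0,0,0,42,27,0,1, 0,0,0,42,27,0,1, 0,0,0,42,27,0,1, 0,0,0,42,27,0,1, 0,0,0,42,27,0,1]'; python3 -m crank '[0,0,0,42,27,0,1, 0,0,0,42,27,0,1, 0,0,0,42,27,0,1, 0,0,0,42,27,0,1, 0,0,0,42,27,0,1]'; python3 -m crank '[0,0,0,0,0,0,1,0,0,0,0,0,0,1]'
python3 - <<'E'
from h import *
o=st(); m=eyes.camera_model("wrist"); E=np.array(m["extrinsics"]); print(np.round(E,3).tolist(),m["fx"])
im=eyes.snapshot("wrist"); cv2.imwrite("pics/w1.png",im)
for t,z in [("gauge_grip",.03),("gauge_tip",.002)]:
    for d in spotter.place_of("wrist",t): print(t,np.round(d["location"],1),round(d["p"],2),np.round(ray(m,d["location"],z),4))
E
```

```text
clock: 1.42
tool_pos: [0.3477, 0.4629, 0.2268]
orientation: [-180.0, -0.0, -15.5]
force: [0.2, 1.3, -0.0]
opening: 0.0876
gripper_force: 0.0
clock: 2.05
tool_pos: [0.514, 0.2766, 0.2269]
orientation: [-180.0, -0.0, -15.5]
force: [1.5, 0.8, 0.0]
opening: 0.0877
gripper_force: 0.0
clock: 2.3
tool_pos: [0.513, 0.2778, 0.2265]
orientation: [-180.0, 0.0, -15.6]
force: [-0.2, -0.6, -0.6]
opening: 0.0876
gripper_force: 0.0
t 2.3 tcp [0.513  0.2778 0.2265] rpy [-1.7999e+02  1.0000e-02 -1.5570e+01] F [-0.2  -0.58 -0.61] op 0.0876 q [ 47.6  12.  -11.2  -0.  -66.8  26.8]
[[-0.268, -0.919, -0.289, 0.591], [-0.963, 0.256, 0.08, 0.254], [0.001, 0.3, -0.954, 0.385], [0.0, 0.0, 0.0, 1.0]] 315.63247869892075
gauge_grip [400.9 253.4] 0.71 [0.3876 0.1573 0.03  ]
gauge_tip [283.2  68.1] 0.56 [0.6326 0.2403 0.002 ]
```

View pics/w1.png

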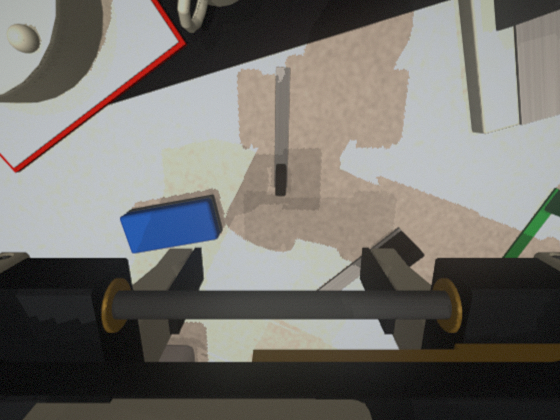

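The wrist view shows the small gauge: tab at about (281,180) px, blade running up to its tip at (283,68), nearly parallel to the tool's x.

```bash
python3 - <<'E'
from h import *
m=eyes.camera_model("wrist")
tip=ray(m,(283.2,67.5),.002); b=ray(m,(281.3,158),.004)
print(tip,b,"yaw",np.degrees(np.arctan2(*(tip-b)[[1,0]])))
for p,z in [((280.5,180),.03),((280.5,195),.046),((280.5,165),.046),((280.5,165),.004)]: print(p,z,ray(m,p,z))
y=np.radians(np.degrees(np.arctan2(*(tip-b)[[1,0]])));print("grip from tip",tip-.122*np.array([np.cos(y),np.sin(y),0]))
im=cv2.imread("pics/w1.png");g=cv2.cvtColor(im,cv2.COLOR_BGR2GRAY)
print(g[175,262:300].tolist());print(g[155:204,280].tolist());print(g[110,262:300].tolist());print(g[55:80,283].tolist())
E
```

```text
[0.63272628 0.24142054 0.002     ] [0.53633072 0.27020763 0.004     ] yaw -16.627466331335942
(280.5, 180) 0.03 [0.51599685 0.27678943 0.03      ]
(280.5, 195) 0.046 [0.50297609 0.28036415 0.046     ]
(280.5, 165) 0.046 [0.5352993  0.27142323 0.046     ]
(280.5, 165) 0.004 [0.52840927 0.27339981 0.004     ]
grip from tip [0.51582764 0.27633056 0.002     ]
[133, 138, 135, 139, 139, 136, 142, 157, 156, 137, 135, 132, 103, 75, 50, 48, 50, 46, 48, 50, 51, 51, 50, 52, 69, 100, 124, 121, 124, 127, 135, 134, 137, 135, 138, 133, 134, 132]
[101, 99, 100, 102, 98, 102, 101, 100, 87, 51, 48, 46, 46, 46, 49, 49, 46, 51, 48, 47, 48, 51, 50, 52, 51, 51, 49, 50, 50, 49, 49, 51, 49, 49, 48, 47, 50, 48, 49, 51, 64, 98, 125, 125, 124, 124, 124, 123, 131]
[167, 164, 165, 164, 161, 162, 163, 159, 161, 160, 162, 162, 151, 117, 120, 120, 120, 116, 119, 119, 119, 121, 119, 118, 116, 119, 123, 135, 161, 163, 161, 161, 157, 157, 156, 159, 159, 161]
[189, 186, 189, 188, 191, 189, 189, 189, 188, 190, 189, 173, 153, 160, 155, 162, 165, 165, 162, 161, 153, 144, 121, 122, 117]
```

```bash
python3 - <<'E'
from h import *
m=eyes.camera_model("wrist")
togo((.516,.2765,.011),(180,0,-16.6))
for p in [(215,200),(219,238)]: print(ray(m,p,.034)-[.516,.2765,0])
E
```

```text
shift mm [  4.    1.2 215.7] turn rad [-0.   -0.    0.02]
[-0.00174056  0.07939667  0.034     ]
[-0.0480215  0.0902793  0.034    ]
```

```bash
python3 -m crank '[0,0,0.02,4,1.2,43,0.45, 0,0,0,0,0,45,0.45, 0,0,0,0,0,45,0.45, 0,0,0,0,0,45,0.45, 0,0,0,0,0,30,0.45]'; python3 -m crank '[0,0,0,0,0,7,0.45,0,0,0,0,0,0,0.45,0,0,0,0,0,0,0.45]'; python3 - <<'E'
from h import *
st();togo((.516,.2765,.011),(180,0,-16.6))
cv2.imwrite("pics/w2.png",eyes.snapshot("wrist"))
E
```

```text
clock: 3.08
tool_pos: [0.5153, 0.2761, 0.0166]
orientation: [179.9, 0.0, -16.6]
force: [0.6, -0.2, -1.1]
opening: 0.0437
gripper_force: 0.0
clock: 3.45
tool_pos: [0.5173, 0.2767, 0.0131]
orientation: [-179.9, -0.1, -16.6]
force: [0.7, 0.1, -0.2]
opening: 0.0396
gripper_force: 0.0
t 3.45 tcp [0.5173 0.2767 0.0131] rpy [-1.7988e+02 -7.0000e-02 -1.6620e+01] F [ 0.72  0.06 -0.22] op 0.0396 q [ 47.2  24.9 -24.8   0.  -40.2  26.1]
shift mm [-1.2  0.5  2.1] turn rad [-0.002 -0.001 -0.   ]
```

View pics/w2.png

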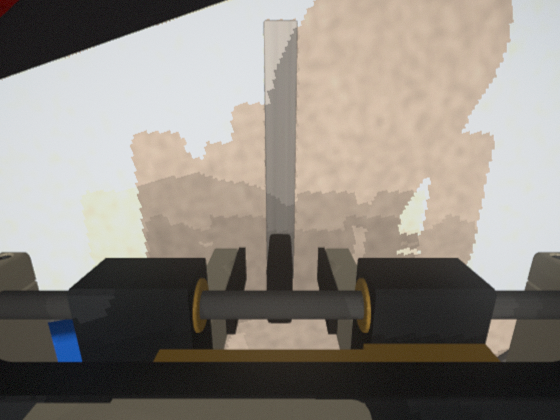

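The tab is centred between the fingers at (280,275) px. I'll close and lift.

```bash
python3 -m crank '[0,0,0,-1,0,2,0, 0,0,0,0,0,0,0, 0,0,0,0,0,0,0,0,0,0,0,0,0,0]'; python3 - <<'E'
from h import *
o=st(); m=eyes.camera_model("wrist"); eyes.snapshot("wrist"); tip=ray(m,(281,21),.002)
print("tip",tip, R.from_euler("xyz",o["orientation"],degrees=True).inv().apply(tip-o["tool_pos"]))
E
python3 -m crank '[0,0,0,0,0,-20,0,0,0,0,0,0,-25,0,0,0,0,0,0,-25,0,0,0,0,0,0,0,0]'
```

```text
clock: 4.0
tool_pos: [0.5158, 0.276, 0.0097]
orientation: [-180.0, -0.0, -16.7]
force: [0.4, 0.9, 1.9]
opening: 0.0117
gripper_force: 29.9
t 4.0 tcp [0.5158 0.276  0.0097] rpy [-1.7998e+02 -1.0000e-02 -1.6660e+01] F [0.4  0.88 1.87] op 0.0117 q [ 47.3  25.1 -25.    0.  -39.9  26. ]
tip [0.63116107 0.23998863 0.002     ] [0.12085631 0.00147231 0.00777493]
clock: 4.55
tool_pos: [0.5165, 0.2767, 0.0813]
orientation: [-179.8, -0.1, -16.7]
force: [0.2, 0.8, -2.1]
opening: 0.012
gripper_force: 29.9
```

```bash
python3 -m crank '[0,0,-0.155,0,0,-5,0,0,0,-0.155,0,0,-5,0,0,0,0,-12,52,0,0,0,0,0,-12,52,0,0,0,0,0,-12,52,0,0]';python3 -m crank '[0,0,0,-12,52,0,0,0,0,0,-12,52,0,0,0,0,0,-12,52,0,0,0,0,0,0,0,0,0,0,0,0,0,0,0,0]'
python3 - <<'E'
from h import *
o=st(); m=eyes.camera_model("wrist"); cv2.imwrite("pics/w3.png",eyes.snapshot("wrist"))
for t,z in [("knob",.146),("bridge",0),("feeder",0),("gauge_tip",.075)]:
    for d in spotter.place_of("wrist",t): print(t,np.round(d["location"],1),round(d["p"],2),np.round(ray(m,d["location"],z),4))
E
```

```text
clock: 5.18
tool_pos: [0.4813, 0.1175, 0.0884]
orientation: [180.0, 0.1, 1.1]
force: [1.1, -0.3, -0.5]
opening: 0.012
gripper_force: 29.9
clock: 5.8
tool_pos: [0.4494, -0.0377, 0.0891]
orientation: [180.0, 0.0, 1.0]
force: [0.4, 0.2, 0.4]
opening: 0.012
gripper_force: 29.9
t 5.8 tcp [ 0.4494 -0.0377  0.0891] rpy [1.7999e+02 4.0000e-02 1.0300e+00] F [0.39 0.2  0.43] op 0.012 q [ 20.4   7.7 -37.3  -0.  -45.   70.7]
```

View pics/w3.png

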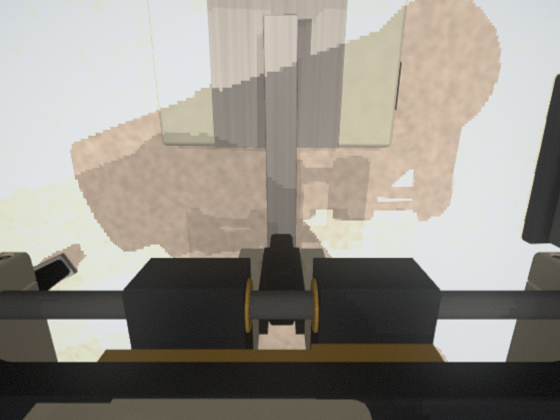

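The wrist view shows the blade held above the bed. Its tip is at (281,17) px, the bed edges are near columns 212 and 341, and the front edge is at row 147.

```bash
python3 - <<'E'
from h import *
m=eyes.camera_model("wrist")
im=cv2.GaussianBlur(cv2.imread("pics/w3.png"),(3,9),0).astype(int).sum(2)
for r in (10,60,100,135):
    g=np.diff(im[r]); f=lambda a,b:a+np.argmax(abs(g[a:b]))+.5
    row=[f(140,175),f(200,222),f(330,355),f(380,412)]
    print(r,row,[np.round(ray(m,(c,r),.03)[:2],4).tolist() for c in row])
print([ (c,np.argmax(abs(np.diff(im[125:165,c])))+125.5, np.round(ray(m,(c,np.argmax(abs(np.diff(im[125:165,c])))+125.5),.03)[:2],4)) for c in (180,190,200,355,370,380)])
print("tip",ray(m,(281,16.5),.0814))
E
```

```text
10 [np.float64(149.5), np.float64(206.5), np.float64(346.5), np.float64(397.5)] [[0.5864, 0.0442], [0.5871, 0.0098], [0.5889, -0.0748], [0.5896, -0.1056]]
60 [np.float64(154.5), np.float64(209.5), np.float64(343.5), np.float64(398.5)] [[0.5588, 0.0439], [0.5595, 0.0093], [0.5613, -0.0752], [0.5621, -0.1099]]
100 [np.float64(159.5), np.float64(211.5), np.float64(341.5), np.float64(397.5)] [[0.535, 0.0431], [0.5357, 0.0091], [0.5375, -0.0758], [0.5382, -0.1124]]
135 [np.float64(151.5), np.float64(213.5), np.float64(338.5), np.float64(392.5)] [[0.5125, 0.0506], [0.5133, 0.0088], [0.5151, -0.0755], [0.5159, -0.112]]
[(180, np.float64(146.5), array([0.5052, 0.0319])), (190, np.float64(146.5), array([0.5053, 0.0251])), (200, np.float64(142.5), array([0.5082, 0.0182])), (355, np.float64(143.5), array([ 0.5097, -0.0872])), (370, np.float64(143.5), array([ 0.5099, -0.0974])), (380, np.float64(143.5), array([ 0.51  , -0.1042]))]
tip [ 0.57204964 -0.03552429  0.0814    ]
```

```bash
python3 -m crank '[0,0,0,5,-2,15,0,0,0,0,5,-1.5,15,0,0,0,0,5,0,12,0,0,0,0,5,0,5,0,0,0,0,0,0,0,0]';python3 -m crank '[0,0,0,0,0,0,0]'
python3 - <<'E'
from h import *
o=st(); m=eyes.camera_model("wrist"); im=eyes.snapshot("wrist"); cv2.imwrite("pics/w4.png",im)
togo((.53,-.033,.0405),(180,0,.8))
E
```

```text
clock: 6.68
tool_pos: [0.4698, -0.0334, 0.0423]
orientation: [180.0, 0.0, 1.1]
force: [-0.3, 0.4, -1.0]
opening: 0.0123
gripper_force: 29.9
clock: 6.8
tool_pos: [0.4697, -0.0335, 0.0429]
orientation: [-180.0, -0.0, 1.1]
force: [0.1, 0.4, -2.1]
opening: 0.0117
gripper_force: 29.9
t 6.8 tcp [ 0.4697 -0.0335  0.0429] rpy [-1.7999e+02 -2.0000e-02  1.1000e+00] F [ 0.13  0.44 -2.11] op 0.0117 q [ 20.   13.6 -37.9   0.  -38.5  71.1]
shift mm [60.3  0.7  2.5] turn rad [-0.    -0.001  0.005]
```

View pics/w4.png

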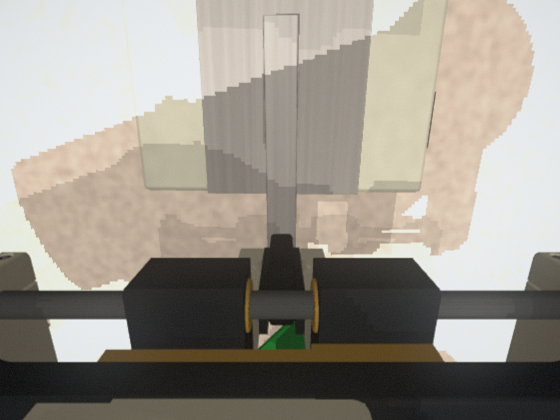

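```bash
python3 -m crank '[0,0,0,8,0,0.7,0,0,0,0,8,0,0.5,0,0,0,0,8,0,0,0]';python3 -m crank '[0,0,0,8,0,0,0,0,0,0,8,0,0,0]';python3 -m crank '[0,0,0,8,0,0,0,0,0,0,8,0,0,0,0,0,0,7,0,0,0,0,0,0,0,0,0,0]';python3 - <<'E'
from h import *
for i in range(3): o=st(); eyes.snapshot("side")
E
```

```text
clock: 7.22
tool_pos: [0.4944, -0.033, 0.0414]
orientation: [-180.0, -0.0, 1.1]
force: [-0.2, 0.1, -1.0]
opening: 0.0121
gripper_force: 29.9
clock: 7.48
tool_pos: [0.5101, -0.0328, 0.0413]
orientation: [180.0, 0.0, 1.1]
force: [-0.9, 0.1, -2.0]
opening: 0.0116
gripper_force: 29.9
clock: 7.98
tool_pos: [0.533, -0.0323, 0.0413]
orientation: [180.0, -0.0, 1.1]
force: [-0.6, -0.6, -0.2]
opening: 0.0121
gripper_force: 29.9
t 7.97 tcp [ 0.533  -0.0323  0.0413] rpy [180.    -0.     1.09] F [-0.56 -0.62 -0.25] op 0.0121 q [ 17.6  18.7 -30.1   0.  -41.1  73.5]
t 8.03 tcp [ 0.5325 -0.0323  0.0412] rpy [1.80e+02 2.00e-02 1.09e+00] F [-1.08  0.33 -1.28] op 0.012 q [ 17.6  18.7 -30.2  -0.  -41.1  73.5]
t 8.07 tcp [ 0.5323 -0.0324  0.0412] rpy [1.80e+02 2.00e-02 1.09e+00] F [1.01 0.4  0.56] op 0.0118 q [ 17.6  18.7 -30.2  -0.  -41.1  73.5]
```

```bash
python3 -m crank '[0,0,0,0,0,0.8,0,0,0,0,0,0,0.8,0,0,0,0,0,0,0,0]';python3 -m crank '[0,0,0,0,0,0,0.45,0,0,0,0,0,0,0.45,0,0,0,0,0,0,0.45]'; python3 -m crank '[0,0,0,0,0,-15,0.45,0,0,0,0,0,-45,0.45,0,0,0,-15,0,-50,0.45,0,0,0,-15,0,-40,1,0,0,0,0,0,0,1]'; python3 -m crank '[0,0,0,0,0,0,1]'; python3 - <<'E'
from h import *
o=st(); m=eyes.camera_model("wrist"); im=eyes.snapshot("wrist"); cv2.imwrite("pics/w5.png",im)
for t,z in [("knob",.146),("gauge_grip",.06),("bridge",0),("feeder",0)]:
    for d in spotter.place_of("wrist",t): print(t,np.round(d["location"],1),round(d["p"],2),np.round(ray(m,d["location"],z),4))
for d in spotter.outline_of("wrist","knob"): print(d["rect"],d["p"])
E
```

```text
clock: 8.5
tool_pos: [0.5325, -0.0323, 0.0398]
orientation: [-180.0, 0.0, 1.1]
force: [-0.0, -0.6, -1.6]
opening: 0.0121
gripper_force: 29.9
clock: 8.88
tool_pos: [0.5326, -0.0323, 0.0398]
orientation: [-180.0, -0.0, 1.1]
force: [-0.4, -0.4, -0.2]
opening: 0.0359
gripper_force: 0.0
clock: 9.5
tool_pos: [0.5039, -0.0326, 0.1945]
orientation: [-179.9, -0.5, 1.1]
force: [0.1, 1.2, -0.3]
opening: 0.0543
gripper_force: 0.0
clock: 9.62
tool_pos: [0.5024, -0.0328, 0.1904]
orientation: [-180.0, -0.1, 1.1]
force: [0.4, 1.2, 0.2]
opening: 0.0644
gripper_force: 0.0
t 9.62 tcp [ 0.5024 -0.0328  0.1904] rpy [-1.7997e+02 -6.0000e-02  1.1000e+00] F [0.39 1.2  0.18] op 0.0644 q [ 18.6   5.9 -23.7  -0.  -60.4  72.5]
knob [283.8  29.6] 0.58 [ 0.6271 -0.0335  0.146 ]
gauge_grip [279.6 167.8] 0.82 [ 0.532  -0.0324  0.06  ]
gauge_grip [286.6 286.1] 0.57 [ 0.4081 -0.0419  0.06  ]
bridge [282.   63.9] 0.84 [ 0.6274 -0.0329  0.    ]
[194.6, 0.0, 179.6, 84.6] 0.56
```

View pics/w5.png

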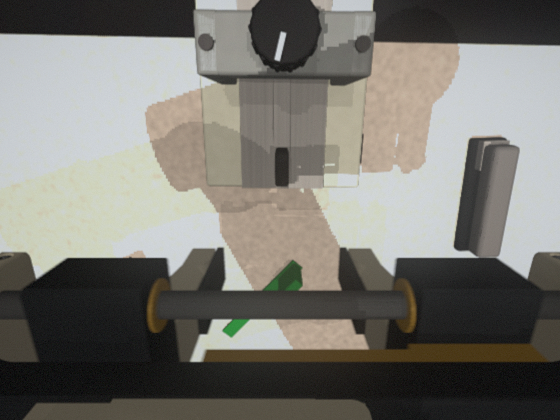

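The blade lies on the bed under the bridge, with its tab at (281,167) px. The knob, with its white pointer, is at about (285,28). I'll move in for a better fix on it.

```bash
python3 -m crank '[0,0,0,40,0,-12,1,0,0,0,40,0,-12,1,0,0,0,0,0,0,1,0,0,0,0,0,0,1]'; python3 - <<'E'
from h import *
o=st(); m=eyes.camera_model("wrist"); im=eyes.snapshot("wrist"); cv2.imwrite("pics/w6.png",im)
for d in spotter.place_of("wrist","knob"): print(np.round(d["location"],1),round(d["p"],2),np.round(ray(m,d["location"],.146),4))
for d in spotter.outline_of("wrist","knob"): print(d["rect"],d["p"])
E
```

```text
clock: 10.42
tool_pos: [0.5818, -0.0315, 0.2126]
orientation: [180.0, 0.1, 1.1]
force: [0.3, -0.9, 0.5]
opening: 0.0876
gripper_force: 0.0
t 10.43 tcp [ 0.5818 -0.0315  0.2126] rpy [1.7999e+02 1.3000e-01 1.0700e+00] F [ 0.27 -0.92  0.47] op 0.0876 q [ 16.1  12.5 -12.4  -0.  -65.2  75. ]
[284.5 164.5] 0.95 [ 0.625  -0.0347  0.146 ]
[209.6, 124.7, 150.2, 68.7] 0.87
```

View pics/w6.png

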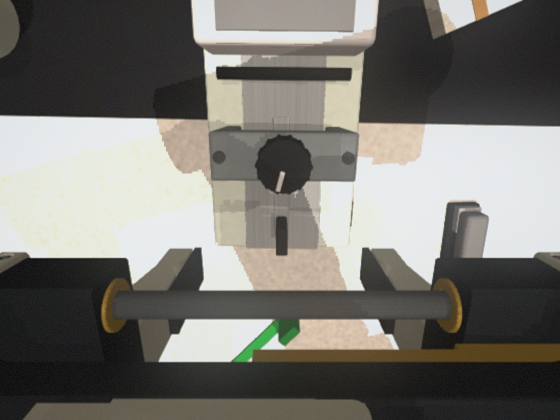

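The knob's top is centred at about (284,164) px, and the blade's tip shows behind the bar at about (282,117).

```bash
python3 - <<'E'
from h import *
m=eyes.camera_model("wrist")
im=cv2.imread("pics/w6.png"); g=(cv2.cvtColor(im,cv2.COLOR_BGR2GRAY)<45).astype(np.uint8); g[:128]=0;g[205:]=0;g[:,:245]=0;g[:,325:]=0
g=cv2.morphologyEx(g,cv2.MORPH_CLOSE,np.ones((9,9)))
c=max(cv2.findContours(g,0,2)[0],key=cv2.contourArea); print(cv2.boundingRect(c),cv2.minEnclosingCircle(c))
(x,y),r=cv2.minEnclosingCircle(c)
for z in(.16,.153,.146): print(z,ray(m,(x,y),z))
print("tip",ray(m,(282,117),.034), "tab top rear/front", ray(m,(281,255),.076),ray(m,(281,218),.076))
a,b=ray(m,(218,74),.03),ray(m,(351,74),.03);print(a,b)
print("bar", ray(m,(280,181),.115),ray(m,(280,130),.115))
togo((.626,-.0342,.130),(180,0,1))
E
```

```text
(256, 135, 45, 58) ((281.9606628417969, 163.43258666992188), 28.5864200592041)
0.16 [ 0.62781844 -0.03266943  0.16      ]
0.153 [ 0.62665177 -0.03271597  0.153     ]
0.146 [ 0.6254851  -0.03276251  0.146     ]
tip [ 0.65477653 -0.03257427  0.034     ] tab top rear/front [ 0.51897771 -0.03416126  0.076     ] [ 0.55940626 -0.03337782  0.076     ]
[0.69480309 0.03234156 0.03      ] [ 0.69743524 -0.10087728  0.03      ]
bar [ 0.60563068 -0.03163647  0.115     ] [ 0.64686006 -0.03087687  0.115     ]
shift mm [44.4  3.6 83.4] turn rad [0.    0.001 0.002]
```

```bash
python3 -m crank '[0,0,0,45,3.4,0,1,0,0,0,0,0,40,1,0,0,0,0,0,40,1,0,0,0,0,0,3,1,0,0,0,0,0,0,0]'; python3 -m crank '[0,0,0,0,0,0,0,0,0,0,0,0,0,0,0,0,0,0,0,0,0]'; python3 -c "
from h import *
st()"
```

```text
clock: 11.2
tool_pos: [0.6281, -0.0339, 0.1321]
orientation: [180.0, -0.1, 1.1]
force: [0.6, -0.4, 0.2]
opening: 0.0822
gripper_force: 0.0
clock: 11.58
tool_pos: [0.6279, -0.0338, 0.1316]
orientation: [-180.0, -0.1, 1.1]
force: [0.0, 0.1, -0.2]
opening: 0.053
gripper_force: 0.0
t 11.57 tcp [ 0.6279 -0.0338  0.1316] rpy [-1.7999e+02 -7.0000e-02  1.1000e+00] F [ 0.03  0.13 -0.21] op 0.053 q [ 14.7  20.4 -12.7   0.  -56.9  76.4]
```

```bash
python3 -m crank '[0,0,0,0,0,0,0,0,0,0,0,0,0,0,0,0,0,0,0,0,0]'; python3 -c "
from h import *
st()"
```

```text
clock: 11.95
tool_pos: [0.6277, -0.0323, 0.131]
orientation: [-179.9, -0.0, 1.1]
force: [-2.5, 7.5, 3.7]
opening: 0.0371
gripper_force: 30.0
t 11.95 tcp [ 0.6277 -0.0323  0.131 ] rpy [-1.7989e+02 -4.0000e-02  1.1200e+00] F [-2.48  7.49  3.7 ] op 0.0371 q [ 14.8  20.4 -12.6  -0.1 -56.8  76.4]
```

```bash
python3 -m crank '[0,0,0,0,-1.3,0,0,0,0,0.16,0,0,0,0,0,0,0.16,0,0,0,0,0,0,0.16,0,0,0,0,0,0,0.16,0,0,0,0]'; python3 -m crank '[0,0,0.16,0,0,0,0,0,0,0.16,0,0,0,0,0,0,0.16,0,0,0,0,0,0,0.16,0,0,0,0,0,0,0.16,0,0,0,0]'; python3 -m crank '[0,0,0.16,0,0,0,0,0,0,0,0,0,0,0]';python3 -c "
from h import *
o=st();print(o['moment'])
m=eyes.camera_model('wrist'); cv2.imwrite('pics/w7.png',eyes.snapshot('wrist'))"
```

```text
clock: 12.58
tool_pos: [0.6274, -0.033, 0.131]
orientation: [180.0, -0.0, -35.9]
force: [-1.3, -1.1, 3.3]
opening: 0.0375
gripper_force: 30.0
clock: 13.2
tool_pos: [0.6264, -0.0336, 0.131]
orientation: [179.9, -0.1, -81.7]
force: [-5.0, -2.4, 5.6]
opening: 0.0375
gripper_force: 30.0
clock: 13.45
tool_pos: [0.6262, -0.0336, 0.131]
orientation: [179.9, -0.1, -90.7]
force: [-5.2, -2.3, 6.6]
opening: 0.0372
gripper_force: 30.0
t 13.45 tcp [ 0.6262 -0.0336  0.131 ] rpy [ 1.7985e+02 -8.0000e-02 -9.0730e+01] F [-5.15 -2.29  6.63] op 0.0372 q [ 14.8  20.4 -12.8   0.  -57.  -15.5]
[-0.53443589  1.87834287 -0.06352611]
```

View pics/w7.png

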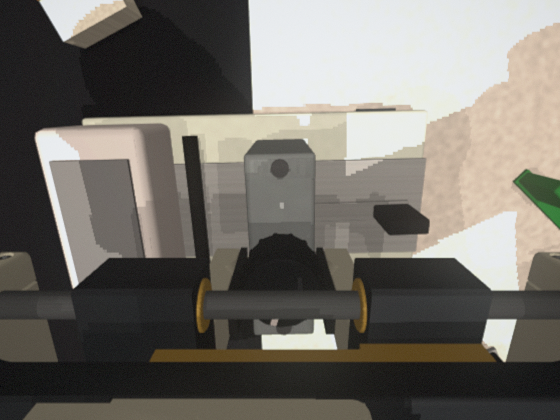

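```bash
python3 -m crank '[0,0,0,0,0,0,0.7,0,0,0,0,0,0,0.7,0,0,0,0,0,0,0.7,0,0,0,0,0,-25,0.7,0,0,-0.17,0,0,-25,0.7]'; python3 -m crank '[0,0,-0.18,0,0,0,0.45,0,0,-0.18,0,0,0,0.45,0,0,-0.18,0,0,0,0.45,0,0,-0.18,0,0,0,0.45,0,0,-0.18,0,0,0,0.45]'; python3 -m crank '[0,0,-0.18,0,0,0,0.45,0,0,-0.18,0,0,0,0.45,0,0,-0.17,0,0,0,0.45,0,0,0,-47,0,0,0.45,0,0,0,-47,0,0,0.45]';python3 -m crank '[0,0,0,0,0,0,0.45]'; python3 -c "
from h import *
o=st();togo((.533,-.033,.041),(180,0,1))
m=eyes.camera_model('wrist'); cv2.imwrite('pics/w8.png',eyes.snapshot('wrist'))
for d in spotter.place_of('wrist','gauge_grip'): print(np.round(d['location'],1),round(d['p'],2),np.round(ray(m,d['location'],.06),4))"
```

```text
clock: 14.12
tool_pos: [0.6275, -0.0326, 0.1809]
orientation: [179.9, -0.0, -80.6]
force: [0.2, 0.3, 0.4]
opening: 0.0611
gripper_force: 0.0
clock: 14.75
tool_pos: [0.6276, -0.0325, 0.1807]
orientation: [-180.0, -0.0, -28.9]
force: [-0.1, -0.6, 0.8]
opening: 0.0397
gripper_force: 0.0
clock: 15.38
tool_pos: [0.5326, -0.0344, 0.1801]
orientation: [180.0, 0.0, 1.1]
force: [-0.5, 1.1, 0.4]
opening: 0.0395
gripper_force: 0.0
clock: 15.5
tool_pos: [0.531, -0.0346, 0.1812]
orientation: [-180.0, 0.0, 1.1]
force: [0.7, 0.2, -0.5]
opening: 0.0392
gripper_force: 0.0
t 15.5 tcp [ 0.531  -0.0346  0.1812] rpy [-179.97    0.      1.12] F [ 0.74  0.17 -0.45] op 0.0392 q [ 17.4   9.2 -21.1  -0.  -59.8  73.8]
shift mm [  2.1  -1.4 140.2] turn rad [-0.001  0.     0.002]
[285.9 308.6] 0.78 [ 0.4156 -0.0433  0.06  ]
[277.4 202.3] 0.71 [ 0.5298 -0.0327  0.06  ]
```

```bash
python3 -m crank '[0,0,0,2,-1.6,45,0.45,0,0,0,0,0,45,0.45,0,0,0,0,0,35,0.45,0,0,0,0,0,15,0.45,0,0,0,0,0,0,0.45]'; python3 -m crank '[0,0,0,0,0,0,0,0,0,0,0,0,0,0,0,0,0,0,0,0,0,0,0,0,0,0,0,0]'; for i in 1 2 3; do python3 -m crank '[0,0,0,-2,0,0,0]'|grep -E "force: \["; done; for i in 1 2 3; do python3 -m crank '[0,0,0,2,0,0,0]'|grep -E "force: \["; done; python3 -c "
from h import *
st()"
```

```text
clock: 16.23
tool_pos: [0.5358, -0.0329, 0.04]
orientation: [180.0, 0.1, 1.1]
force: [0.2, 0.8, 0.1]
opening: 0.0394
gripper_force: 0.0
clock: 16.73
tool_pos: [0.536, -0.0326, 0.0415]
orientation: [-180.0, -0.1, 1.1]
force: [-1.7, 0.8, 4.8]
opening: 0.0119
gripper_force: 30.0
force: [3.5, -0.1, 4.0]
force: [3.2, -0.0, 4.9]
force: [4.1, -0.2, 5.4]
force: [-7.8, 5.7, 20.0]
force: [-16.6, 8.5, 27.4]
force: [-20.8, 7.8, 30.5]
t 17.48 tcp [ 0.5312 -0.0328  0.0414] rpy [179.99   0.4    1.07] F [-20.84   7.83  30.5 ] op 0.0112 q [ 17.5  18.8 -29.9  -0.1 -41.6  73.7]
```

```bash
python3 -m crank '[0,0,0,-3,0,-0.5,0]'; python3 -m crank '[0,0,0,-1,0,-0.5,0]';  python3 -c "
from h import *
o=st();print(o['moment'])
m=eyes.camera_model('wrist'); cv2.imwrite('pics/w9.png',eyes.snapshot('wrist'));cv2.imwrite('pics/s9.png',eyes.snapshot('side'))"
```

```text
clock: 17.6
tool_pos: [0.5311, -0.0328, 0.0414]
orientation: [180.0, 0.1, 1.1]
force: [1.6, -0.5, 1.0]
opening: 0.0118
gripper_force: 30.0
clock: 17.73
tool_pos: [0.5306, -0.0329, 0.0415]
orientation: [180.0, 0.1, 1.1]
force: [-0.1, -0.3, 0.2]
opening: 0.012
gripper_force: 30.0
t 17.73 tcp [ 0.5306 -0.0329  0.0415] rpy [1.80e+02 7.00e-02 1.09e+00] F [-0.13 -0.34  0.16] op 0.012 q [ 17.6  18.6 -30.3  -0.  -41.2  73.5]
[ 0.0118489  -0.18238137  0.08918164]
```

View pics/w9.png

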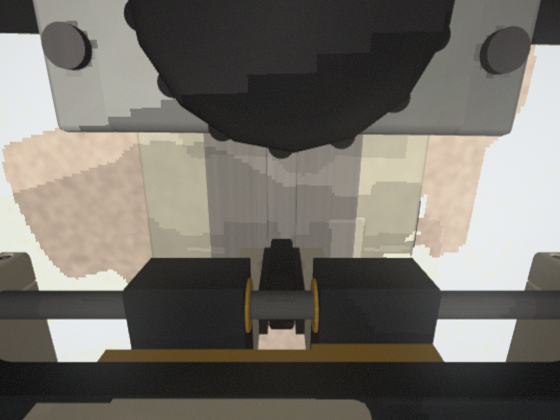

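The camera mount is very close over the knob and bridge at (280,140) px. So the push came from the gripper body touching the knob, not from the blade. I'll stay behind x = 0.531.

```bash
for i in 1 2 3 4; do python3 -m crank '[0,0,0,-1.2,0,0,0]'|grep -E "force: \[|tool_pos"; done; for i in 1 2 3 4; do python3 -m crank '[0,0,0,1.2,0,0,0]'|grep -E "force: \[|tool_pos"; done
```

```text
tool_pos: [0.5302, -0.0329, 0.0415]
force: [1.1, -0.2, 1.7]
tool_pos: [0.529, -0.033, 0.0415]
force: [1.4, -0.6, 0.8]
tool_pos: [0.5276, -0.033, 0.0415]
force: [0.6, -0.2, -1.0]
tool_pos: [0.5263, -0.033, 0.0415]
force: [0.5, -0.6, -0.1]
tool_pos: [0.5273, -0.033, 0.0415]
force: [-0.2, 0.3, -1.4]
tool_pos: [0.5291, -0.0329, 0.0416]
force: [-0.6, -0.5, -1.5]
tool_pos: [0.5304, -0.0329, 0.0417]
force: [-0.5, 0.1, -1.4]
tool_pos: [0.5316, -0.0328, 0.0417]
force: [0.9, 0.1, -1.1]
```

```bash
python3 -m crank '[0,0,0,-1,0,0,0.45,0,0,0,0,0,0,0.45,0,0,0,0,0,0,0.45,0,0,0,0,0,-40,0.45,0,0,0,0,0,-50,0.7]'; python3 -m crank '[0,0,0,0,0,-50,0.7,0,0,0,49,0,0,0.7,0,0,0,49,0,0,0.7,0,0,0,0,0,0,0.7]';python3 -c "
from h import *
st();togo((.6275,-.0325,.131),(180,0,1))"
```

```text
clock: 19.45
tool_pos: [0.5297, -0.0331, 0.1319]
orientation: [180.0, 0.2, 1.1]
force: [0.8, 1.0, 0.1]
opening: 0.0454
gripper_force: 0.0
clock: 19.95
tool_pos: [0.6308, -0.0309, 0.1806]
orientation: [180.0, 0.0, 1.1]
force: [-0.8, 1.1, -0.4]
opening: 0.0613
gripper_force: 0.0
t 19.95 tcp [ 0.6308 -0.0309  0.1806] rpy [1.7998e+02 4.0000e-02 1.0800e+00] F [-0.77  1.13 -0.43] op 0.0613 q [ 14.9  18.3  -8.8   0.  -62.9  76.2]
shift mm [-3.3  1.5 49.6] turn rad [0.    0.001 0.001]
```

```bash
python3 -m crank '[0,0,0,-3.3,1.5,25,0.7,0,0,0,0,0,25,0.7,0,0,0,0,0,0,0,0,0,0,0,0,0,0,0,0,0,0,0,0,0]'; python3 -m crank '[0,0,0,0,0,0,0,0,0,0,0,0,0,0]';python3 -m crank '[0,0,0.15,0,0,0,0,0,0,0.15,0,0,0,0,0,0,0.15,0,0,0,0,0,0,0.15,0,0,0,0,0,0,0.15,0,0,0,0]';python3 -m crank '[0,0,0.15,0,0,0,0,0,0,0,0,0,0,0]'
```

```text
clock: 20.58
tool_pos: [0.6259, -0.0323, 0.1332]
orientation: [-180.0, -0.1, 1.1]
force: [-0.1, 2.9, 2.6]
opening: 0.0375
gripper_force: 30.1
clock: 20.82
tool_pos: [0.626, -0.0322, 0.1332]
orientation: [-180.0, -0.1, 1.1]
force: [-1.5, 1.8, 6.2]
opening: 0.0373
gripper_force: 30.0
clock: 21.45
tool_pos: [0.626, -0.0321, 0.1331]
orientation: [-179.9, -0.1, -42.1]
force: [-1.3, 3.1, 6.9]
opening: 0.0371
gripper_force: 30.0
clock: 21.7
tool_pos: [0.626, -0.032, 0.1332]
orientation: [-179.9, -0.1, -50.6]
force: [-1.5, 2.2, 6.7]
opening: 0.0374
gripper_force: 30.0
```

```bash
python3 -m crank '[0,0,0,0,0,0,0.7,0,0,0,0,0,0,0.7,0,0,0,0,0,0,0.7,0,0,0,0,0,-25,0.7,0,0,-0.18,0,0,-25,0.7]'; python3 -m crank '[0,0,-0.18,0,0,0,0.45,0,0,-0.18,0,0,0,0.45,0,0,-0.18,0,0,0,0.45,0,0,-0.18,0,0,0,0.45,0,0,0,-49,0,0,0.45]'; python3 -m crank '[0,0,0,-49,0,0,0.45,0,0,0,0,0,0,0.45]'; python3 -c "
from h import *
o=st();togo((.528,-.033,.0415),(180,0,1))
m=eyes.camera_model('wrist'); im=eyes.snapshot('wrist'); cv2.imwrite('pics/w10.png',im)
for d in spotter.place_of('wrist','gauge_grip'): print(np.round(d['location'],1),round(d['p'],2),np.round(ray(m,d['location'],.06),4))"
```

```text
clock: 22.32
tool_pos: [0.625, -0.0327, 0.1818]
orientation: [179.9, 0.0, -40.0]
force: [0.4, 0.8, 1.7]
opening: 0.0612
gripper_force: 0.0
clock: 22.95
tool_pos: [0.5774, -0.0335, 0.1804]
orientation: [180.0, 0.1, 1.2]
force: [-0.8, 0.2, 0.2]
opening: 0.0391
gripper_force: 0.0
clock: 23.2
tool_pos: [0.5242, -0.0348, 0.1821]
orientation: [-180.0, 0.0, 1.1]
force: [0.8, -0.4, 0.8]
opening: 0.0395
gripper_force: 0.0
t 23.2 tcp [ 0.5242 -0.0348  0.1821] rpy [-1.7998e+02  3.0000e-02  1.1000e+00] F [ 0.82 -0.4   0.8 ] op 0.0395 q [ 17.6   8.5 -21.8  -0.  -59.8  73.5]
shift mm [  3.9  -1.7 140.6] turn rad [-0.     0.     0.002]
[278.9 197.4] 0.75 [ 0.5275 -0.0343  0.06  ]
[279.4  87.5] 0.5 [ 0.6224 -0.033   0.06  ]
```

```bash
python3 -m crank '[0,0,0,1,-1.7,45,0.45,0,0,0,0,0,45,0.45,0,0,0,0,0,35,0.45,0,0,0,0,0,14,0.45,0,0,0,0,0,0,0.45]'; python3 -m crank '[0,0,0,0,0,0,0,0,0,0,0,0,0,0,0,0,0,0,0,0,0,0,0,0,0,0,0,0]'; for i in 1 2 3 4; do python3 -m crank '[0,0,0,-1.2,0,0,0]'|grep -E "force: \[|tool_pos"; done; for i in 1 2 3 4; do python3 -m crank '[0,0,0,1.2,0,0,0]'|grep -E "force: \[|tool_pos"; done
```

```text
clock: 23.92
tool_pos: [0.5285, -0.0328, 0.0421]
orientation: [180.0, 0.1, 1.1]
force: [0.5, -0.1, 0.9]
opening: 0.0396
gripper_force: 0.0
clock: 24.42
tool_pos: [0.5287, -0.0326, 0.0435]
orientation: [-180.0, -0.1, 1.1]
force: [-1.1, 1.5, 5.0]
opening: 0.0116
gripper_force: 30.0
tool_pos: [0.5283, -0.0325, 0.0435]
force: [2.7, -0.5, 2.8]
tool_pos: [0.5274, -0.0324, 0.0435]
force: [3.8, -0.0, 4.7]
tool_pos: [0.5262, -0.0324, 0.0435]
force: [4.1, 0.6, 5.6]
tool_pos: [0.525, -0.0325, 0.0435]
force: [4.3, 0.0, 6.0]
tool_pos: [0.525, -0.0325, 0.0435]
force: [-3.1, 3.5, 14.3]
tool_pos: [0.5249, -0.0325, 0.0435]
force: [-8.0, 5.6, 18.9]
tool_pos: [0.5249, -0.0325, 0.0435]
force: [-13.8, 7.1, 23.8]
tool_pos: [0.525, -0.0325, 0.0434]
force: [-17.2, 8.7, 27.7]
```

```bash
python3 -m crank '[0,0,0,-4.8,0,-0.6,0,0,0,0,0,0,-0.4,0]'; python3 -m crank '[0,0,0,0,0,0,0]';for i in 1 2 3 4; do python3 -m crank '[0,0,0,1.2,0,0,0]'|grep -E "force: \[|tool_pos"; done; for i in 1 2 3 4; do python3 -m crank '[0,0,0,-1.2,0,0,0]'|grep -E "force: \[|tool_pos"; done
```

```text
clock: 25.68
tool_pos: [0.5223, -0.0328, 0.0435]
orientation: [-180.0, 0.1, 1.1]
force: [-0.3, 1.1, 2.4]
opening: 0.0122
gripper_force: 30.0
clock: 25.8
tool_pos: [0.5223, -0.0328, 0.0435]
orientation: [180.0, 0.1, 1.1]
force: [-3.3, 2.8, 8.0]
opening: 0.0117
gripper_force: 30.0
tool_pos: [0.5225, -0.033, 0.0435]
force: [-8.2, 3.4, 12.5]
tool_pos: [0.5232, -0.0333, 0.0435]
force: [-10.3, 1.6, 14.1]
tool_pos: [0.5242, -0.0334, 0.0435]
force: [-10.3, 1.5, 13.8]
tool_pos: [0.5252, -0.0335, 0.0435]
force: [-10.5, 0.8, 14.1]
tool_pos: [0.5253, -0.0335, 0.0435]
force: [-2.3, -1.9, 5.5]
tool_pos: [0.5253, -0.0333, 0.0435]
force: [1.4, -1.2, 0.7]
tool_pos: [0.5247, -0.0329, 0.0435]
force: [0.5, 0.3, 0.3]
tool_pos: [0.5234, -0.0327, 0.0435]
force: [-0.0, -0.9, 0.9]
```

```bash
python3 -m crank '[0,0,0,2,0,-0.8,0,0,0,0,2,0,0,0]'; python3 -m crank '[0,0,0,2,0,-0.3,0,0,0,0,1.5,0,0,0,0,0,0,0,0,0,0]';python3 -m crank '[0,0,0,0,0,0,0.45,0,0,0,0,0,0,0.45,0,0,0,0,0,0,0.45,0,0,0,-1,0,-40,0.45,0,0,0,0,0,-50,0.7]'; python3 -m crank '[0,0,0,0,0,-48,0.7,0,0,0,47,0,0,0.7,0,0,0,47,0,0,0.7,0,0,0,0,0,0,0.7]';python3 -c "
from h import *
st();togo((.6265,-.0325,.132),(180,0,1))"
```

```text
clock: 27.05
tool_pos: [0.5272, -0.0327, 0.0443]
orientation: [180.0, 0.0, 1.1]
force: [-0.4, 0.7, -0.8]
opening: 0.0117
gripper_force: 30.0
clock: 27.42
tool_pos: [0.531, -0.0326, 0.0448]
orientation: [180.0, 0.0, 1.1]
force: [0.1, 0.3, -0.8]
opening: 0.0112
gripper_force: 30.0
clock: 28.05
tool_pos: [0.529, -0.0329, 0.135]
orientation: [180.0, 0.2, 1.1]
force: [0.8, -0.6, -0.1]
opening: 0.0448
gripper_force: 0.0
clock: 28.55
tool_pos: [0.6261, -0.0308, 0.1818]
orientation: [180.0, 0.0, 1.1]
force: [-2.1, 0.2, -0.4]
opening: 0.0612
gripper_force: 0.0
t 28.55 tcp [ 0.6261 -0.0308  0.1818] rpy [1.7998e+02 3.0000e-02 1.0800e+00] F [-2.09  0.25 -0.41] op 0.0612 q [ 15.   17.9  -9.3   0.  -62.9  76.1]
shift mm [ 0.4  1.7 49.8] turn rad [0.    0.001 0.001]
```

```bash
python3 -m crank '[0,0,0,0,1.7,25,0.7,0,0,0,0,0,25,0.7,0,0,0,0,0,0,0,0,0,0,0,0,0,0,0,0,0,0,0,0,0]'; python3 -m crank '[0,0,0,0,0,0,0,0,0,0,0,0,0,0]';python3 -m crank '[0,0,0.16,0,0,0,0,0,0,0.16,0,0,0,0,0,0,0.16,0,0,0,0,0,0,0.16,0,0,0,0,0,0,0.16,0,0,0,0]';python3 -m crank '[0,0,0.15,0,0,0,0,0,0,0.15,0,0,0,0,0,0,0,0,0,0,0]'
```

```text
clock: 29.18
tool_pos: [0.6246, -0.0323, 0.1343]
orientation: [-180.0, -0.1, 1.1]
force: [-1.1, 2.3, 3.0]
opening: 0.0374
gripper_force: 30.1
clock: 29.42
tool_pos: [0.6246, -0.0323, 0.1342]
orientation: [-180.0, -0.1, 1.1]
force: [-0.5, 3.1, 5.5]
opening: 0.0372
gripper_force: 30.0
clock: 30.05
tool_pos: [0.6251, -0.0312, 0.1343]
orientation: [-179.8, -0.1, -45.0]
force: [-1.6, 7.2, 5.8]
opening: 0.0378
gripper_force: 30.0
clock: 30.42
tool_pos: [0.6254, -0.031, 0.1343]
orientation: [-179.8, -0.0, -62.0]
force: [-0.8, 7.3, 4.8]
opening: 0.0374
gripper_force: 30.0
```

```bash
python3 -m crank '[0,0,0,0,0,0,0.7,0,0,0,0,0,0,0.7,0,0,0,0,0,0,0.7,0,0,0,0,0,-25,0.7,0,0,-0.18,0,0,-25,0.7]'; python3 -m crank '[0,0,-0.18,0,0,0,0.45,0,0,-0.18,0,0,0,0.45,0,0,-0.18,0,0,0,0.45,0,0,-0.18,0,0,0,0.45,0,0,-0.18,0,0,0,0.45]'; python3 -m crank '[0,0,0,-48,0,0,0.45,0,0,0,-48,0,0,0.45,0,0,0,0,0,0,0.45]'; python3 -c "
from h import *
o=st();togo((.528,-.033,.043),(180,0,1))
m=eyes.camera_model('wrist'); im=eyes.snapshot('wrist'); cv2.imwrite('pics/w11.png',im)
for d in spotter.place_of('wrist','gauge_grip'): print(np.round(d['location'],1),round(d['p'],2),np.round(ray(m,d['location'],.06),4))"
```

```text
clock: 31.05
tool_pos: [0.6236, -0.0329, 0.183]
orientation: [179.9, 0.0, -51.4]
force: [-0.4, 0.5, -0.5]
opening: 0.0616
gripper_force: 0.0
clock: 31.68
tool_pos: [0.6238, -0.0328, 0.1826]
orientation: [180.0, 0.0, 0.3]
force: [0.5, 0.2, -0.2]
opening: 0.0396
gripper_force: 0.0
clock: 32.05
tool_pos: [0.5249, -0.033, 0.1832]
orientation: [-180.0, 0.0, -0.0]
force: [1.3, -0.3, 0.2]
opening: 0.0395
gripper_force: 0.0
t 32.05 tcp [ 0.5249 -0.033   0.1832] rpy [-1.7998e+02  3.0000e-02 -5.0000e-02] F [ 1.26 -0.32  0.21] op 0.0395 q [ 17.8   8.5 -21.6  -0.  -59.9  72.2]
shift mm [3.100e+00 1.000e-01 1.402e+02] turn rad [-0.     0.001 -0.018]
[291.4 306.1] 0.94 [ 0.411  -0.0452  0.06  ]
[281.  195.9] 0.69 [ 0.5294 -0.0345  0.06  ]
```

```bash
python3 -m crank '[0,0,-0.018,2,-0.5,45,0.45,0,0,0,0,0,45,0.45,0,0,0,0,0,35,0.45,0,0,0,0,0,14,0.45,0,0,0,0,0,0,0.45]'; python3 -m crank '[0,0,0,0,0,0,0,0,0,0,0,0,0,0,0,0,0,0,0,0,0,0,0,0,0,0,0,0]';  python3 -m crank '[0,0,0,0,0,-0.5,0,0,0,0,0,0,0,0]'
```

```text
clock: 32.78
tool_pos: [0.5302, -0.0321, 0.0433]
orientation: [180.0, 0.1, 1.0]
force: [-0.1, -0.3, 0.8]
opening: 0.0391
gripper_force: 0.0
clock: 33.28
tool_pos: [0.5304, -0.032, 0.0447]
orientation: [-180.0, -0.1, 1.0]
force: [-1.6, -0.7, 5.6]
opening: 0.0117
gripper_force: 30.0
clock: 33.52
tool_pos: [0.5304, -0.032, 0.0447]
orientation: [-180.0, -0.0, 1.0]
force: [1.1, -2.2, 3.8]
opening: 0.0116
gripper_force: 30.0
```

Next I raise the hand until Fz is about 0, then pull.

```bash
python3 -m crank '[0,0,0,0,0,-0.4,0,0,0,0,0,0,0,0]'|grep -E "force: \[|tool_pos"; for i in 1 2 3 4 5; do python3 -m crank '[0,0,0,-1,0,0,0]'|grep -E "force: \[|tool_pos"; done
```

```text
tool_pos: [0.5304, -0.032, 0.0447]
force: [3.7, -2.7, -1.1]
tool_pos: [0.5296, -0.0319, 0.0447]
force: [4.8, -1.1, -3.0]
tool_pos: [0.5284, -0.0318, 0.0448]
force: [4.8, -0.6, -2.8]
tool_pos: [0.5272, -0.0318, 0.0448]
force: [3.7, 0.7, -3.2]
tool_pos: [0.5261, -0.0318, 0.0448]
force: [4.3, -0.2, -2.3]
tool_pos: [0.5251, -0.0319, 0.0448]
force: [4.9, 0.1, -2.5]
```

```bash
for i in 1 2 3 4 5 6; do python3 -m crank '[0,0,0,1,0,-0.15,0]'|grep -E "force: \[|tool_pos"; done;  for i in 1 2 3; do python3 -m crank '[0,0,0,-0.8,0,0.1,0]'|grep -E "force: \[|tool_pos"; done
```

```text
tool_pos: [0.525, -0.0321, 0.0448]
force: [-1.1, 1.7, 1.9]
tool_pos: [0.525, -0.0323, 0.0448]
force: [-6.2, 2.4, 4.5]
tool_pos: [0.5251, -0.0324, 0.0447]
force: [-9.1, 3.7, 7.3]
tool_pos: [0.5252, -0.0326, 0.0447]
force: [-10.7, 2.0, 6.7]
tool_pos: [0.5258, -0.0327, 0.0447]
force: [-10.3, 2.1, 6.9]
tool_pos: [0.5267, -0.0328, 0.0448]
force: [-9.7, 2.2, 5.9]
tool_pos: [0.5268, -0.0328, 0.0447]
force: [-5.0, 0.0, 1.6]
tool_pos: [0.5268, -0.0326, 0.0448]
force: [-2.8, 1.1, 1.0]
tool_pos: [0.5268, -0.0325, 0.0448]
force: [-4.1, -0.4, -1.1]
```

```bash
python3 -m crank '[0,0,0,-0.8,0,0.1,0,0,0,0,0,0,0,0]';python3 -m crank '[0,0,0,0,0,0,0.45,0,0,0,0,0,0,0.45,0,0,0,0,0,0,0.45,0,0,0,0,0,-20,0.45,0,0,0,0,0,-50,0.45]'; python3 -m crank '[0,0,0,0,0,-50,0.45,0,0,0,0,0,-40,0.45,0,0,0,50,0,-10,0.45,0,0,0,0,0,0,0.45,0,0,0,0,0,0,0.45]'; python3 - <<'E'
from h import *
o=st(); m=eyes.camera_model("wrist"); im=eyes.snapshot("wrist"); cv2.imwrite("pics/w12.png",im)
for t,z in [("gauge_grip",.06),("knob",.146),("gauge_tip",.032)]:
  for d in spotter.place_of("wrist",t): print(t,np.round(d["location"],1),round(d["p"],2),np.round(ray(m,d["location"],z),4))
E
```

```text
clock: 35.78
tool_pos: [0.5269, -0.0323, 0.0448]
orientation: [180.0, 0.1, 1.0]
force: [-3.5, -1.3, -2.6]
opening: 0.0117
gripper_force: 30.0
clock: 36.4
tool_pos: [0.5264, -0.0323, 0.1142]
orientation: [179.9, 0.3, 1.0]
force: [1.7, 0.1, 0.3]
opening: 0.0394
gripper_force: 0.0
clock: 37.02
tool_pos: [0.5775, -0.0312, 0.2147]
orientation: [-180.0, 0.0, 1.0]
force: [-0.9, 0.2, -0.2]
opening: 0.0391
gripper_force: 0.0
t 37.02 tcp [ 0.5775 -0.0312  0.2147] rpy [-1.8e+02  5.0e-02  9.7e-01] F [-0.94  0.21 -0.16] op 0.0391 q [ 16.3  12.  -12.8  -0.  -65.3  74.7]
gauge_grip [288.2 327.5] 0.97 [ 0.4123 -0.044   0.06  ]
gauge_grip [281.8 237.6] 0.76 [ 0.527  -0.0344  0.06  ]
knob [284.4 157.1] 0.84 [ 0.6257 -0.0343  0.146 ]
gauge_tip [ 46.1 351. ] 0.79 [0.348  0.2739 0.032 ]
gauge_tip [284.5 116.9] 0.69 [ 0.6507 -0.0351  0.032 ]
```

View pics/w12.png

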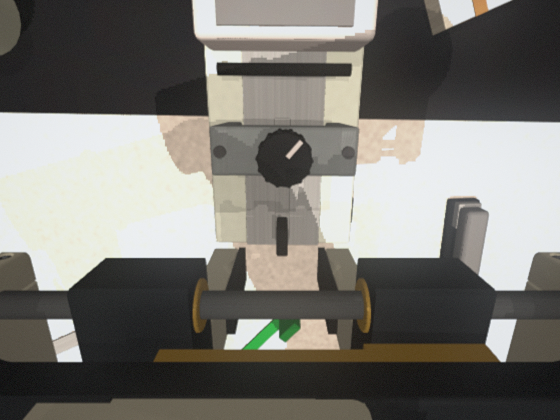

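The tip shows at (284,117) px, about 24 mm past the foot's axis. The pointer has turned about 3.6 rad, and the hand is clear of everything.

```bash
python3 -c "
from plant import ctrl
print(ctrl.close_job())"
```

```text
the job is handed in; nothing more can be done
None
```

I handed the job in at about 37 s: the blade lies under the foot with its tip about 24 mm past the foot's axis. The foot presses on it with about 4.7 N (worked out from the slide forces, about 5.6 N of pull), and the gripper is clear; no verdict came back.

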